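# Lock the tin guide

## Task

Two tin guides stand on the packing bench; lock the one with the red knob. Turn its knob clockwise (seen from above) until it bites and the resistance rises sharply, then give it 30 degrees more, no further, and let go. The guide with the black knob is already set: leave its knob as it is.

Things in the scene. Friction and masses are not known exactly. Their poses are not given: they have to be found in the camera images.
- lock_knob_grip (a point): Grip point of the red knob (the only red one): on its upright axis, 87 mm above the bench. T-bar 46 mm long (x axis), 16 thick (y), on a hub 44 across and 8 thick. Bar top 13 mm above this point, hub top 26 mm below it: pinch the bar across its thickness. White line on top marks the -x end. Turns with the knob, z up. On the guide's far side, 87 mm off, a fixed steel fence 200 long, 53 high, a tin behind.
- lock_knob (a joint): Turn of the red knob relative to its collar, rad, growing clockwise seen from above. Starts between 0.1 and 0.6 and runs freely (0.02 N m) up to 1.0, where it bites: from there it carries the collar along and stays at about 1.0. The whole turn needed is at most about 1.45 rad, one grasp.
- lock_collar (a joint): Turn of the aluminium collar (66 mm across, under the red knob's hub) on the bolted guide, rad, growing clockwise. 0 and still while the knob runs free; after the bite it turns with the knob, so it reads the extra turn. Resistance jumps to 0.35 N m, plus 0.25 N m per rad; stays where left. Its black line points at a white mark on the dark dial at the start, at a yellow mark after 30 degrees.
- set_knob_end (a point): White-marked end of the black knob's T-bar on the other guide (same shapes and sizes): 23 mm out from that knob's axis along its own -x axis, 87 mm above the bench. That knob stays where it is left; not to be turned.
Things that resemble listed ones, but are neither listed nor needed, are in the scene too. Leave any orange look-alike of the part that bears lock_knob_grip alone.

How it is judged:
By the outcome, as a careful person would: the job done as asked, in the order asked, and still so for the second after the job is handed in, with the robot touching nothing.
It also fails if it takes over 38 s, if anything falls off the work surface, if the arm or the gripper's body presses on something with over 40 N, if the wrist force passes 120 N, or if a joint passes its speed limit or range.

## Robot

A 7-joint arm with a two-finger parallel gripper is mounted at the origin on the work surface. World frame = base frame: x ahead of the robot, y to its left, z up, the work surface at z = 0. Lengths are in m, angles in rad, forces in N, time in s.
With the tool pointing down it reaches from about 0.35 to 0.9 m from the base axis. Payload 19.9 kg.
Tool frame: the origin (TCP) lies midway between the tips of the shut fingers; the grasp point (between the pads) lies 19 mm behind it (env.grip_point_offset is the distance from the TCP to the grasp point, in m); z points along the fingers, y is the line along which they close (so a half turn about z gives the same grasp; the last joint's range is limited). The gripper opens to 85 mm and grips with 20 to 120 N. Pads are 22 mm wide; open, the fingers measure 114 mm over their backs; the gripper's body (76 mm by 85 mm) begins 54 mm behind the grasp point. The pads swing forward as they close: fully open they stand 13 mm farther back than shut.
Start: joints at [-1.296, 0.417, -0.01, 1.614, 0.005, 1.111, -0.053], TCP at [0.195, 0.594, 0.206] pointing down, gripper open.
Joint ranges: [-2.81, 2.81], [-0.39, 2.02], [-1.27, 1.25], [0.06, 2.57], [-1.19, 4.33], [0.19, 2], [-2.82, 2.82]. Speed limits (rad/s): [1.89, 1.89, 2.39, 2.39, 3.01, 3.01, 3.01].

## Interface

Orientations are given as [roll, pitch, yaw] about the fixed x, y, z axes, in that order (R = Rz(yaw) Ry(pitch) Rx(roll)).
In Python, from station import env gives the robot as it stands.
- The arm moves only by the tool arm_command, never from a script. Its argument "series" is text: rows parted by semicolons, each of 7 numbers parted by spaces: the finger opening in mm, from 0 to 85.4, then the shift along the tool's x, y, z in mm, then the turn, a rotation vector about the tool's x, y, z in rad. In form: gripper x y z rx ry rz; .... A call has 1 to 12 rows; each row shifts and turns the commanded pose from where the row before left it, along the tool's axes as they then stand; what a row does not reach is not made up. A row lasts 1/8 s, in which the tool goes at most 62.5 mm and 10.7 degrees, less where a joint would pass 70% of its speed; a pose out of reach is approached as far as the arm can. A call with a gripper value outside its range is refused whole. The fingers move at their own pace and stop on an object; the grip force is fixed at half the most. Time passes only in rows, so rows that do not move let the fingers close. It gives the time, the measured TCP pose, the force, the opening and the grip force at its end, in the units of the state.
- env.sense(): the state, without advancing time (a new reading comes with each control period).
- env.read_camera(name): name is "side" or "top" or "wrist"; returns the picture (400x640x3 uint8, red, green, blue); there is no depth.
- env.camera_info(name): a dict with "fx", "fy", "cx", "cy" (pixels), "R" (3x3) and "t" (3): a world point X has camera coordinates R X + t; the wrist camera has in their place "mount" (4x4, takes a point from camera to tool coordinates, whose origin is the TCP and whose axes are the flange's). Camera axes: x right, y down, z forward; pixel columns grow to the right and rows downward; lengths in m; the calibration is good to about 2 mm. A picture is of the moment at which its call begins: read the wrist's pose just before it. camera_info takes no time and is no camera call.
- env.job_done(): hands the job in; it is judged then, once.
The state is a dict: "time_s": time; "q": joint angles; "joint_vel": joint speeds; "effort": joint torques, N m; "eef_pos": TCP position; "tool_rot": TCP orientation; "contact_force": force on the tool from outside, world axes, zero at the start; "ft_torque": the same for the moment, N m; "finger_gap": finger opening in m; "grip_force": force on a finger pad.
Only numpy, scipy, OpenCV 4.12 (cv2) and the standard library are available. Lean on these libraries where they do the work, as an engineer would, in place of code of your own. Each camera call takes 0.05 s, during which the arm holds its last target. There are 200 camera calls.

## Working session

There is one attempt and no reset: what is moved stays moved. The work goes in short steps, Python scripts to look and compute and a tool call to move; the robot and the scene stay as the last step left them, time stands still between calls to the robot, and variables do not carry over. Pictures are saved under pics/ and viewed, at most 10 in all, crops included, and the job is handed in when it is done.

Besides the shell and the picture viewer there is one more tool, called after ">>>" by a JSON object that holds its "name" and its "arguments". arm_command: Moves the arm, as the interface text tells. Its arguments: {"type":"object","properties":{"series":{"type":"string"}},"required":["series"]}

```bash
mkdir -p pics; python3 - <<'E'
from station import env
import cv2, numpy as np
s=env.sense(); print(s)
for n in ("top","side"):
    im=env.read_camera(n); cv2.imwrite(f"pics/{n}0.png",im[:,:,::-1]); i=env.camera_info(n); print(n,i)
print(env.camera_info("wrist"), env.grip_point_offset)
E
```

```text
{'time_s': 0.0, 'q': array([-1.29547753,  0.41797569, -0.01027097,  1.61420271,  0.00470503,
        1.11071416, -0.05300629]), 'joint_vel': array([-0.00138291,  0.00060361,  0.00051165,  0.00083888, -0.0004906 ,
        0.00096361,  0.00014417]), 'effort': array([ 1.07100466e-03, -8.64445210e+01,  6.79327268e-01, -4.34900165e+01,
        1.91290502e-02,  7.30106243e-03, -5.81028729e-06]), 'eef_pos': array([0.19462461, 0.59350453, 0.20574738]), 'tool_rot': array([-3.14032076e+00,  1.11611899e-04,  2.82474896e+00]), 'contact_force': array([-0.09350263,  0.86134973, -0.03668278]), 'ft_torque': array([-0.03346728, -0.00914182,  0.00884756]), 'grip_force': 0.0, 'finger_gap': 0.08550113201282965}
top {'fx': 501.60457178872315, 'fy': 501.60457178872315, 'cx': 322.2630694200679, 'cy': 199.14791732859635, 'R': array([[-0.01536178, -0.99986383, -0.00602798],
       [-0.99405897,  0.01592173, -0.10767205],
       [ 0.10775337,  0.00433813, -0.99416819]]), 't': array([-0.00122547,  0.42080894,  1.04234149])}
side {'fx': 390.93077758901484, 'fy': 390.93077758901484, 'cx': 321.74663281784484, 'cy': 201.18375592884817, 'R': array([[ 0.99355823, -0.11187455, -0.01805895],
       [-0.09085881, -0.69118778, -0.71694081],
       [ 0.06772531,  0.71396326, -0.6969001 ]]), 't': array([-0.41225219,  0.07040546,  0.92570055])}
{'fx': 280.2736627496725, 'fy': 280.2736627496725, 'cx': 315.5911285214928, 'cy': 198.92874233214712, 'mount': array([[-2.13449348e-04, -9.61345570e-01, -2.75344600e-01,
         7.00230307e-02],
       [ 9.99999866e-01, -7.53264675e-05, -5.12211074e-04,
        -4.70091559e-04],
       [ 4.71671111e-04, -2.75344673e-01,  9.61345458e-01,
        -1.68990409e-01],
       [ 0.00000000e+00,  0.00000000e+00,  0.00000000e+00,
         1.00000000e+00]])} 0.0187
```

View pics/top0.png

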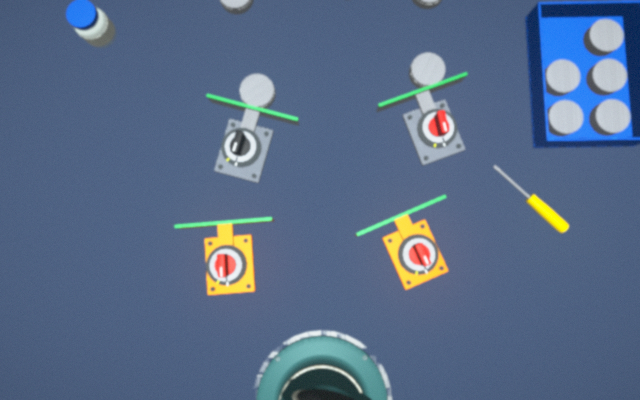

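View pics/side0.png

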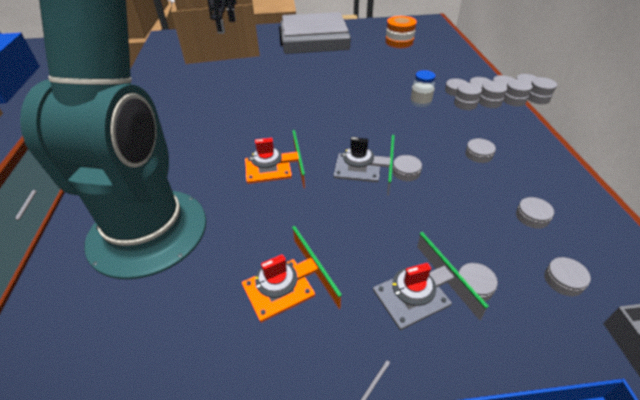

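The top view shows the target, a grey guide with a red knob, near (439,126). The black knob's guide is near (240,147), and two orange look-alikes are at (227,264) and (419,254). The side view shows the target near (415,280).

```bash
cat > h.py <<'E'
import cv2, numpy as np
from station import env
def ray_plane(info,u,v,z):
    d=info["R"].T@np.array([(u-info["cx"])/info["fx"],(v-info["cy"])/info["fy"],1.]); c=-info["R"].T@info["t"]
    return c+d*(z-c[2])/d[2]
def redmask(im):
    h=cv2.cvtColor(im,cv2.COLOR_RGB2HSV); 
    return (((h[...,0]<6)|(h[...,0]>172))&(h[...,1]>150)&(h[...,2]>90)).astype(np.uint8)
E
python3 - <<'E'
from h import *
im=cv2.imread("pics/top0.png")[:,:,::-1].copy(); i=env.camera_info("top")
m=redmask(im); m[:, :405]=0; m[:,470:]=0; m[:95]=0; m[160:]=0
y,x=np.nonzero(m); print(len(x),x.mean(),y.mean(), cv2.minAreaRect(np.c_[x,y].astype(np.float32)))
print(ray_plane(i,x.mean(),y.mean(),.09))
im2=cv2.imread("pics/side0.png")[:,:,::-1].copy(); j=env.camera_info("side")
m=redmask(im2); m[:, :390]=0; m[:,445:]=0; m[:250]=0; m[310:]=0
y,x=np.nonzero(m); print(len(x),x.mean(),y.mean()); print(ray_plane(j,x.mean(),y.mean(),.09))
a=cv2.resize(im[90:170,395:475],(480,480),interpolation=cv2.INTER_CUBIC)
b=cv2.resize(im2[250:310,385:445],(480,480),interpolation=cv2.INTER_CUBIC)[:, :310]
cv2.imwrite("pics/crop1.png",np.hstack([a,b])[:,:,::-1])
E
```

```text
261 437.72030651341 123.30268199233717 ((439.4000244140625, 122.70001220703125), (16.54690170288086, 24.149534225463867), 26.56505012512207)
[ 0.56369285 -0.24352493  0.09      ]
488 417.43237704918033 276.8995901639344
[ 0.56212141 -0.26487912  0.09      ]
```

View pics/crop1.png

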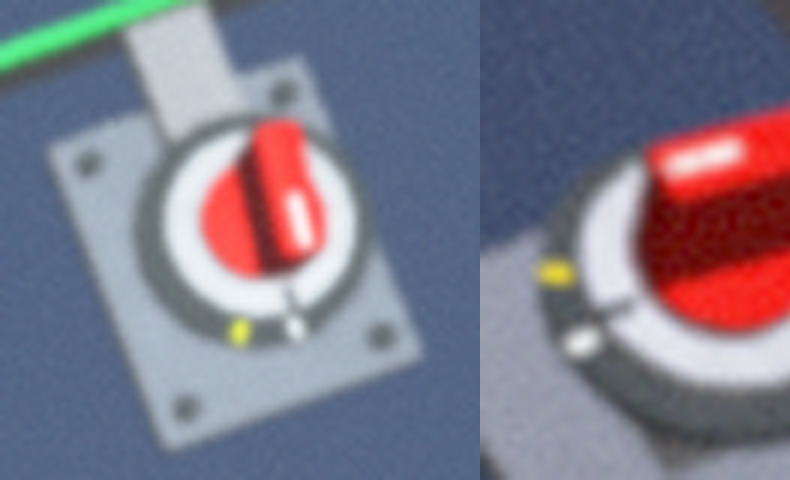

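The bar runs nearly along image vertical, with its white-marked end pointing down. The collar's black line is at the white mark. I'll fix the axis position and the move.

```bash
cat >> h.py <<'E'
from scipy.spatial.transform import Rotation as Ro
def to_tool(p, s=None):
    s=s or env.sense(); return Ro.from_euler("xyz",s["tool_rot"]).as_matrix().T@(np.asarray(p)-s["eef_pos"])*1000
E
python3 - <<'E'
from h import *
i=env.camera_info("top"); P=lambda u,v,z:ray_plane(i,395+u/6-.4,90+v/6-.4,z)
c1=P(260,222,.053); c2=P(287,195,.1); print(c1,c2)
a,b=P(290,195,.1),P(305,245,.1); e,f=P(252,130,.1),P(275,262,.1)
for d in (a-b,e-f): print(np.degrees(np.arctan2(d[1],d[0])))
m=(c1+c2)/2; print(m,to_tool([m[0],m[1],.206]))
E
```

```text
[ 0.56625052 -0.25230962  0.053     ] [ 0.56339104 -0.25069837  0.1       ]
14.062911494352077
7.379167872584153
[ 0.56482078 -0.251504    0.0765    ] [-6.15026501e+02 -6.87704486e+02  6.50573699e-01]
```

>>> {"name": "arm_command", "arguments": {"series": "85 -31 -34.4 0 0 0 0;85 -31 -34.4 0 0 0 0;85 -31 -34.4 0 0 0 0;85 -31 -34.4 0 0 0 0;85 -31 -34.4 0 0 0 0;85 -31 -34.4 0 0 0 0;85 -31 -34.4 0 0 0 0;85 -31 -34.4 0 0 0 0;85 -31 -34.4 0 0 0 0;85 -31 -34.4 0 0 0 0;85 -31 -34.4 0 0 0 0;85 -31 -34.4 0 0 0 0"}}

```text
time_s: 1.6
eef_pos: [0.4199, 0.0843, 0.2064]
tool_rot: [3.141, 0.0, 2.825]
contact_force: [0.6, 0.6, -0.4]
finger_gap: 0.085
grip_force: 0.0
```

>>> {"name": "arm_command", "arguments": {"series": "85 -31 -34.4 0 0 0 0;85 -31 -34.4 0 0 0 0;85 -31 -34.4 0 0 0 0;85 -31 -34.4 0 0 0 0;85 -31 -34.4 0 0 0 0;85 -31 -34.4 0 0 0 0;85 -31 -34.4 0 0 0 0;85 -26 -34.4 0 0 0 0;85 0 0 0 0 0 -0.17;85 0 0 0 0 0 -0.17;85 0 0 0 0 0 -0.16;85 0 0 0 0 0 0"}}

```text
time_s: 3.1
eef_pos: [0.5646, -0.2515, 0.2062]
tool_rot: [3.141, -0.0, -2.959]
contact_force: [-0.1, 0.1, -0.7]
finger_gap: 0.0848
grip_force: 0.0
```

```bash
python3 - <<'E'
from h import *
s=env.sense(); im=env.read_camera("wrist"); cv2.imwrite("pics/w1.png",im[:,:,::-1])
print(s["time_s"],s["eef_pos"],s["tool_rot"],s["q"],s["contact_force"],to_tool([.5648,-.2515,.2],s))
E
```

```text
3.1 [ 0.56458926 -0.25152526  0.20623476] [ 3.14128466e+00 -2.10464413e-04 -2.95935255e+00] [ 0.00917733  0.43816946  0.48290212  1.64513366 -0.22153616  1.11335276
  2.30469769] [-0.12437329  0.1340191  -0.68482712] [-0.21314245 -0.01527615  6.2347141 ]
```

View pics/w1.png

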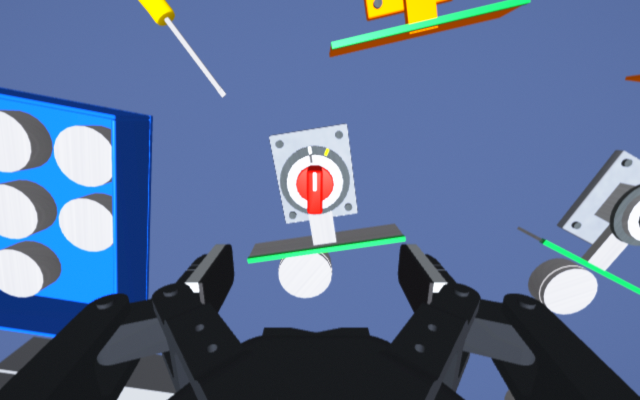

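The wrist view shows the red bar vertical in the image at about (315,190), with the white line at its upper end and the collar line at the white mark near (310,153). Next I'll measure its axis and angle.

```bash
cat >> h.py <<'E'
def wray(u,v,z,s):
    w=env.camera_info("wrist"); M=w["mount"]; T=Ro.from_euler("xyz",s["tool_rot"]).as_matrix()
    d=T@M[:3,:3]@np.array([(u-w["cx"])/w["fx"],(v-w["cy"])/w["fy"],1.]); c=T@M[:3,3]+s["eef_pos"]
    return c+d*(z-c[2])/d[2]
E
python3 - <<'E'
from h import *
s=env.sense(); im=cv2.imread("pics/w1.png")[:,:,::-1].copy()
h=cv2.cvtColor(im,cv2.COLOR_RGB2HSV)[140:230,270:365]
# white line on bar
w=((h[...,1]<60)&(h[...,2]>200)).astype(np.uint8)
n,l,st,c=cv2.connectedComponentsWithStats(w)
for k in range(1,n):
    if st[k,4]>5: print("white",st[k]+[270,140,0,0,0],c[k]+[270,140])
# bar end beyond hub: red rows
m=redmask(im)[140:230,270:365]
for r in range(0,90,3):
    x=np.nonzero(m[r])[0]
    if len(x): print(r+140,x.min()+270,x.max()+270,len(x))
a=cv2.resize(im[140:230,270:365],(570,540),interpolation=cv2.INTER_CUBIC); cv2.imwrite("pics/c2.png",a[:,:,::-1])
E
```

```text
white [ 270  140   87   90 3587] [314.94229161 179.83022024]
white [313 172   4  19  74] [314.45945946 181.        ]
167 307 321 15
170 302 326 23
173 300 329 16
176 298 331 23
179 298 331 28
182 297 332 30
185 297 332 30
188 298 331 28
191 298 330 29
194 300 328 29
197 303 325 23
200 307 321 15
203 308 321 14
206 308 321 14
209 307 322 16
212 308 321 14
```

View pics/c2.png

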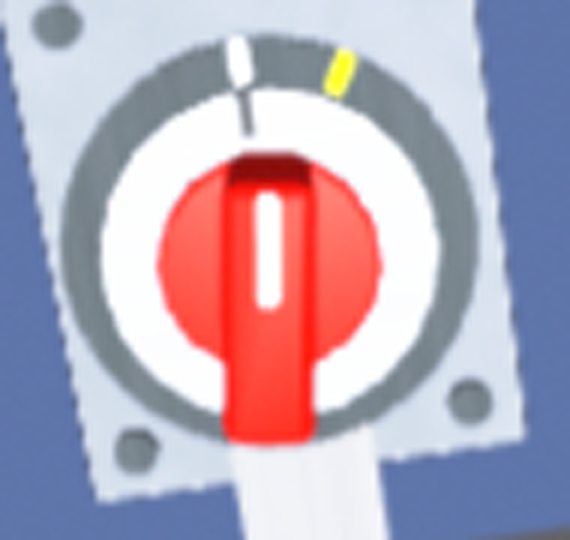

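```bash
python3 - <<'E'
from h import *
s=env.sense()
a,b=wray(314.6,170.9,.1,s),wray(314.7,213.3,.1,s); print(a,b,np.linalg.norm(a-b)); c=(a+b)/2
h=wray(314.6,140+265/6,.061,s); col=wray(270+270/6-.4,140+256/6,.053,s)
for p in (c,h,col): print(p,to_tool(p,s))
E
```

```text
[ 0.54478993 -0.25656534  0.1       ] [ 0.58852075 -0.24858409  0.1       ] 0.04445318289651983
[ 0.56665534 -0.25257472  0.1       ] [ -1.82440722  -1.41894621 106.29919098]
[ 0.56692669 -0.25272738  0.061     ] [ -2.06904409  -1.62595185 145.2991171 ]
[ 0.56696216 -0.25275153  0.053     ] [ -2.10063092  -1.65775823 153.29910656]
```

>>> {"name": "arm_command", "arguments": {"series": "85 -2 -1.5 20 0 0 0;85 0 0 30 0 0 0;85 0 0 30 0 0 0;85 0 0 30 0 0 0;85 0 0 18 0 0 0;85 0 0 8 0 0 0;85 0 0 0 0 0 0;10 0 0 0 0 0 0;10 0 0 0 0 0 0;10 0 0 0 0 0 0;10 0 0 0 0 0 0;10 0 0 0 0 0 0"}}

```text
time_s: 4.65
eef_pos: [0.5672, -0.2525, 0.0709]
tool_rot: [-3.142, 0.0, -2.958]
contact_force: [0.4, 1.5, 4.9]
finger_gap: 0.0131
grip_force: 58.6
```

```bash
python3 - <<'E'
from h import *
s=env.sense(); im=env.read_camera("wrist"); cv2.imwrite("pics/w2.png",im[:,:,::-1])
for k in("time_s","eef_pos","tool_rot","contact_force","ft_torque","finger_gap","grip_force"): print(k,s[k])
E
```

```text
time_s 4.65
eef_pos [ 0.56721706 -0.25251154  0.07087165]
tool_rot [-3.14155340e+00  4.78906085e-04 -2.95828294e+00]
contact_force [0.40997479 1.54693881 4.86619318]
ft_torque [ 0.3386409   0.35321665 -0.0460371 ]
finger_gap 0.013091920426276734
grip_force 58.59571158885956
```

View pics/w2.png

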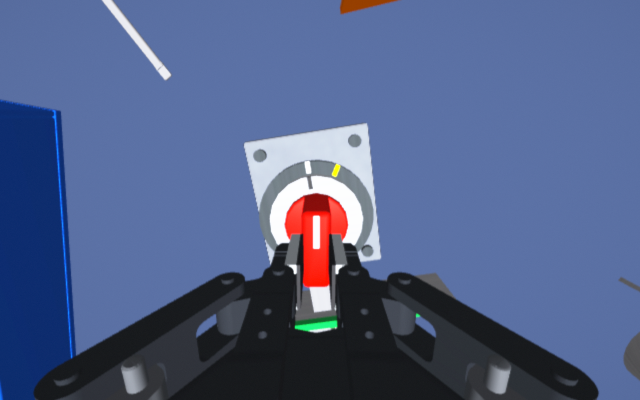

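The bar is between the pads at about (316,245), with the collar line still at the white mark near (309,170). Now I'll turn clockwise, slowing down as I near the bite.

>>> {"name": "arm_command", "arguments": {"series": "10 0 0 0 0 0 0.12;10 0 0 0 0 0 0.12;10 0 0 0 0 0 0.12;10 0 0 0 0 0 0"}}

```text
time_s: 5.2
eef_pos: [0.5672, -0.2525, 0.0709]
tool_rot: [-3.141, 0.0, 2.963]
contact_force: [-1.4, 0.5, 5.9]
finger_gap: 0.0138
grip_force: 58.9
```

```bash
cat > r.py <<'E'
from h import *
s=env.sense()
for k in("time_s","eef_pos","tool_rot","contact_force","ft_torque","finger_gap"): print(k,s[k])
E
python3 r.py
```

```text
time_s 5.2
eef_pos [ 0.5672337  -0.25252397  0.07086814]
tool_rot [-3.14143190e+00  3.96734325e-04  2.96301495e+00]
contact_force [-1.35509953  0.46404071  5.8770497 ]
ft_torque [ 0.25029051  0.44302723 -0.04126752]
finger_gap 0.013780618258834995
```

>>> {"name": "arm_command", "arguments": {"series": "10 0 0 0 0 0 0.06;10 0 0 0 0 0 0"}}

```text
time_s: 5.45
eef_pos: [0.5672, -0.2525, 0.0709]
tool_rot: [3.142, 0.0, 2.904]
contact_force: [-1.7, 1.5, 5.9]
finger_gap: 0.0134
grip_force: 58.8
```

```bash
python3 r.py
```

```text
time_s 5.45
eef_pos [ 0.56721748 -0.25253534  0.07087901]
tool_rot [3.14153570e+00 4.37117909e-04 2.90394251e+00]
contact_force [-1.6500891   1.52687913  5.93110857]
ft_torque [0.36417192 0.34936481 0.02425635]
finger_gap 0.013358981264790199
```

>>> {"name": "arm_command", "arguments": {"series": "10 0 0 0 0 0 0.06;10 0 0 0 0 0 0"}}

```text
time_s: 5.7
eef_pos: [0.5672, -0.2525, 0.0709]
tool_rot: [3.142, 0.0, 2.844]
contact_force: [-1.6, 1.5, 5.5]
finger_gap: 0.0135
grip_force: 58.8
```

```bash
python3 r.py
```

```text
time_s 5.7
eef_pos [ 0.56723102 -0.25253824  0.07086243]
tool_rot [3.14150309e+00 4.57314664e-04 2.84391301e+00]
contact_force [-1.57062752  1.45371924  5.53624571]
ft_torque [ 0.28527441  0.36045359 -0.00628782]
finger_gap 0.013529084454148846
```

>>> {"name": "arm_command", "arguments": {"series": "10 0 0 0 0 0 0.06;10 0 0 0 0 0 0"}}

```text
time_s: 5.95
eef_pos: [0.5672, -0.2526, 0.0709]
tool_rot: [3.141, 0.0, 2.784]
contact_force: [-0.9, 1.0, 7.1]
finger_gap: 0.0135
grip_force: 58.8
```

```bash
python3 r.py
```

```text
time_s 5.95
eef_pos [ 0.56720348 -0.25255057  0.0708731 ]
tool_rot [3.14147468e+00 4.13709739e-04 2.78390685e+00]
contact_force [-0.94397788  0.9522475   7.13480531]
ft_torque [0.26845539 0.35892231 0.02437137]
finger_gap 0.013455020765378202
```

>>> {"name": "arm_command", "arguments": {"series": "10 0 0 0 0 0 0.06;10 0 0 0 0 0 0"}}

```text
time_s: 6.2
eef_pos: [0.5672, -0.2526, 0.0709]
tool_rot: [3.141, 0.0, 2.724]
contact_force: [-1.2, 1.9, 7.2]
finger_gap: 0.0133
grip_force: 58.8
```

```bash
python3 r.py|grep -E "rot|tor"
```

```text
tool_rot [3.14147532e+00 4.07925359e-04 2.72389137e+00]
ft_torque [ 0.38142975  0.39832831 -0.03450886]
```

>>> {"name": "arm_command", "arguments": {"series": "10 0 0 0 0 0 0.06;10 0 0 0 0 0 0"}}

```text
time_s: 6.45
eef_pos: [0.5672, -0.2526, 0.0709]
tool_rot: [3.141, 0.0, 2.664]
contact_force: [-1.2, 1.3, 6.5]
finger_gap: 0.0135
grip_force: 58.8
```

```bash
python3 r.py|grep -E "rot|tor"
```

```text
tool_rot [3.14145230e+00 4.01175240e-04 2.66389438e+00]
ft_torque [ 0.3290161   0.42476925 -0.03938335]
```

>>> {"name": "arm_command", "arguments": {"series": "10 0 0 0 0 0 0.06;10 0 0 0 0 0 0"}}

```text
time_s: 6.7
eef_pos: [0.5672, -0.2525, 0.0709]
tool_rot: [3.141, 0.0, 2.604]
contact_force: [-1.8, 1.3, 6.5]
finger_gap: 0.0132
grip_force: 58.8
```

```bash
python3 r.py|grep -E "rot|tor"
```

```text
tool_rot [3.14138157e+00 3.77916829e-04 2.60391736e+00]
ft_torque [ 0.34176009  0.41485255 -0.0194878 ]
```

>>> {"name": "arm_command", "arguments": {"series": "10 0 0 0 0 0 0.06;10 0 0 0 0 0 0"}}

```text
time_s: 6.95
eef_pos: [0.5672, -0.2525, 0.0709]
tool_rot: [3.141, 0.0, 2.544]
contact_force: [-1.2, 1.1, 6.6]
finger_gap: 0.0137
grip_force: 58.8
```

```bash
python3 r.py|grep -E "rot|tor"
```

```text
tool_rot [3.14136326e+00 3.93438650e-04 2.54401330e+00]
ft_torque [ 0.31644526  0.43445365 -0.04529559]
```

>>> {"name": "arm_command", "arguments": {"series": "10 0 0 0 0 0 0.05;10 0 0 0 0 0 0"}}

```text
time_s: 7.2
eef_pos: [0.5672, -0.2525, 0.0709]
tool_rot: [3.141, 0.0, 2.494]
contact_force: [-1.2, 1.5, 6.6]
finger_gap: 0.0131
grip_force: 58.8
```

```bash
python3 r.py|grep -E "rot|tor"
```

```text
tool_rot [3.14132105e+00 3.71606755e-04 2.49415955e+00]
ft_torque [ 0.31686851  0.40785643 -0.0545665 ]
```

>>> {"name": "arm_command", "arguments": {"series": "10 0 0 0 0 0 0.05;10 0 0 0 0 0 0"}}

```text
time_s: 7.45
eef_pos: [0.5672, -0.2526, 0.0709]
tool_rot: [3.141, 0.0, 2.444]
contact_force: [-1.8, 1.9, 5.9]
finger_gap: 0.0137
grip_force: 59.0
```

```bash
python3 r.py|grep -E "rot|tor"; python3 - <<'E'
from h import *
im=env.read_camera("wrist"); cv2.imwrite("pics/w3.png",cv2.resize(im[120:320,190:450,::-1],(780,600),interpolation=cv2.INTER_CUBIC))
E
```

```text
tool_rot [3.14139747e+00 4.07786768e-04 2.44443120e+00]
ft_torque [0.30808759 0.36500752 0.24068895]
```

View pics/w3.png

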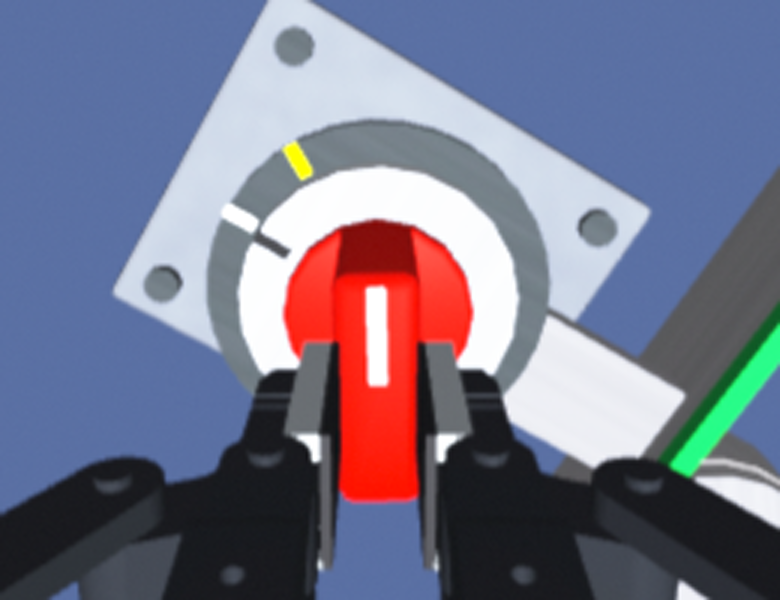

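The knob has bitten: the torque jumped by about 0.28 N m near yaw 2.444, and the collar line at about (270,243) in the crop is still at the white mark. I'll turn most of the remaining 30°, then measure.

>>> {"name": "arm_command", "arguments": {"series": "10 0 0 0 0 0 0.05;10 0 0 0 0 0 0"}}

```text
time_s: 7.75
eef_pos: [0.5672, -0.2526, 0.0709]
tool_rot: [3.141, 0.0, 2.394]
contact_force: [-0.8, 2.0, 5.8]
finger_gap: 0.0134
grip_force: 59.0
```

```bash
python3 r.py|grep -E "rot|tor"
```

```text
tool_rot [3.14139216e+00 3.98381687e-04 2.39449154e+00]
ft_torque [0.26830133 0.4439971  0.27478771]
```

>>> {"name": "arm_command", "arguments": {"series": "10 0 0 0 0 0 0.065;10 0 0 0 0 0 0.065;10 0 0 0 0 0 0.065;10 0 0 0 0 0 0.065;10 0 0 0 0 0 0.065;10 0 0 0 0 0 0.065;10 0 0 0 0 0 0"}}

```text
time_s: 8.62
eef_pos: [0.5672, -0.2525, 0.0708]
tool_rot: [3.141, 0.0, 2.004]
contact_force: [-2.3, 0.9, 5.7]
finger_gap: 0.0134
grip_force: 59.1
```

```bash
python3 r.py; cat > m.py <<'E'
from h import *
import sys
# angles about the knob axis of collar line and dial marks, in world
def run(im,s,ax=(0.5672,-0.2525)):
    hsv=cv2.cvtColor(im,cv2.COLOR_RGB2HSV).astype(int); T=lambda u,v,z:wray(u,v,z,s)[:2]-ax
    u,v=np.meshgrid(np.arange(640),np.arange(400)); 
    def polar(z):
        w=env.camera_info("wrist");M=w["mount"];R=Ro.from_euler("xyz",s["tool_rot"]).as_matrix()
        d=np.stack([(u-w["cx"])/w["fx"],(v-w["cy"])/w["fy"],np.ones(u.shape)],-1)@(R@M[:3,:3]).T; c=R@M[:3,3]+s["eef_pos"]
        k=(z-c[2])/d[...,2]; x=c[0]+k*d[...,0]-ax[0]; y=c[1]+k*d[...,1]-ax[1]
        return np.hypot(x,y),np.degrees(np.arctan2(y,x))
    Y=(abs(hsv[...,0]-30)<8)&(hsv[...,1]>150)&(hsv[...,2]>150)
    out={}
    for z in (.035,.045,.053):
        r,a=polar(z)
        y=Y&(r<.05)&(r>.025); out["yellow",z]=(y.sum(),r[y].mean(),a[y].mean()%360)
        w=(hsv[...,1]<40)&(hsv[...,2]>190)&(r>.0355)&(r<.046)&(abs((a-a[y].mean()+180)%360-180-30)<12)
        if w.sum(): out["white",z]=(w.sum(),r[w].mean(),(a[w]%360).mean())
    r,a=polar(.053); l=(hsv[...,2]<130)&(r>.024)&(r<.0315)&(abs((a-out["yellow",.045][2]-15+180)%360-180)<25)
    out["line"]=(l.sum(),r[l].mean(),(a[l]%360).mean())
    for k,q in out.items(): print(k,q)
if __name__=="__main__":
    s=env.sense(); im=env.read_camera("wrist"); cv2.imwrite(sys.argv[1],im[:,:,::-1]); run(im,s)
E
python3 m.py pics/w4.png
python3 - <<'E'
from h import *
im=cv2.imread("pics/w4.png"); cv2.imwrite("pics/w4c.png",cv2.resize(im[120:320,190:450],(780,600),interpolation=cv2.INTER_CUBIC))
import m
s=env.sense().copy(); s["tool_rot"]=np.array([3.1415,.0004,-2.9583]); s["eef_pos"]=np.array([.5672,-.2525,.0709])
print("calib at start"); m.run(cv2.imread("pics/w2.png")[:,:,::-1].copy(),s)
E
```

```text
time_s 8.625
eef_pos [ 0.56720767 -0.2525297   0.07084662]
tool_rot [3.14141806e+00 2.68711542e-04 2.00443675e+00]
contact_force [-2.33925761  0.90943507  5.66935229]
ft_torque [0.27235895 0.46746325 0.34178841]
finger_gap 0.01339297730030858
('yellow', 0.035) (np.int64(53), np.float64(0.03841624536157375), np.float64(175.31629697889394))
('white', 0.035) (np.int64(119), np.float64(0.04121248176697975), np.float64(205.67923190412702))
('yellow', 0.045) (np.int64(53), np.float64(0.038351635059014975), np.float64(170.8980075230545))
('white', 0.045) (np.int64(163), np.float64(0.04246143310195142), np.float64(200.64384095157064))
('yellow', 0.053) (np.int64(53), np.float64(0.03846358143350783), np.float64(167.37108374054466))
('white', 0.053) (np.int64(210), np.float64(0.04254260453486485), np.float64(197.44898194226002))
line (np.int64(29), np.float64(0.028188384709580527), np.float64(175.74781613427785))
calib at start
('yellow', 0.035) (np.int64(55), np.float64(0.036132930532998625), np.float64(167.25737297769788))
('white', 0.035) (np.int64(214), np.float64(0.042455495552360986), np.float64(197.91095871318487))
('yellow', 0.045) (np.int64(55), np.float64(0.03750758349259699), np.float64(169.35214593568008))
('white', 0.045) (np.int64(192), np.float64(0.042615951035617515), np.float64(199.78143237189136))
('yellow', 0.053) (np.int64(55), np.float64(0.038641037696066326), np.float64(170.91713674318981))
('white', 0.053) (np.int64(178), np.float64(0.042733465412835826), np.float64(200.2613090404165))
line (np.int64(21), np.float64(0.027955892382711105), np.float64(200.177796124343))
```

View pics/w4c.png

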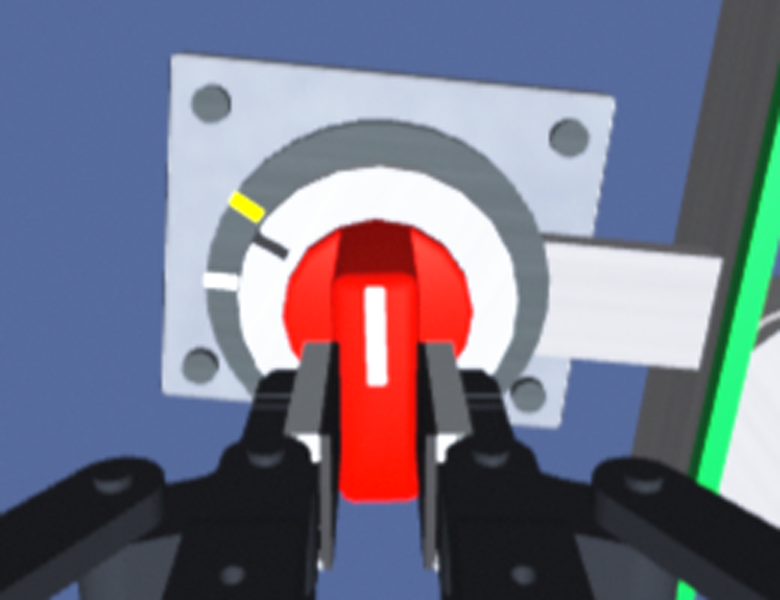

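The collar line is now at about (270,245) in the crop, just short of the yellow mark. I'll use the bite picture to calibrate against.

```bash
python3 - <<'E'
from h import *
import m
c=cv2.resize(cv2.imread("pics/w3.png"),(260,200),interpolation=cv2.INTER_AREA)
im=np.zeros((400,640,3),np.uint8); im[120:320,190:450]=c
s=dict(eef_pos=np.array([.5672,-.25255,.0709]),tool_rot=np.array([3.1414,.0004,2.44443]))
m.run(im[:,:,::-1].copy(),s)
s["tool_rot"]=np.array([3.1414,.0003,2.00444])
m.run(cv2.imread("pics/w4.png")[:,:,::-1].copy(),s)
E
```

```text
('yellow', 0.035) (np.int64(52), np.float64(0.03679307619913126), np.float64(173.40873065713873))
('white', 0.035) (np.int64(160), np.float64(0.04251261507619168), np.float64(203.62618052658723))
('yellow', 0.045) (np.int64(52), np.float64(0.037895951503298386), np.float64(170.60718581180146))
('white', 0.045) (np.int64(186), np.float64(0.042639464228705196), np.float64(200.59148435096958))
('yellow', 0.053) (np.int64(52), np.float64(0.038839901526741986), np.float64(168.4865831150626))
('white', 0.053) (np.int64(207), np.float64(0.04260560857832053), np.float64(198.412064501496))
line (np.int64(24), np.float64(0.02838325135034532), np.float64(200.6165661245747))
('yellow', 0.035) (np.int64(53), np.float64(0.03842206247490979), np.float64(175.3716824167849))
('white', 0.035) (np.int64(118), np.float64(0.041197765913399104), np.float64(205.82315317966464))
('yellow', 0.045) (np.int64(53), np.float64(0.03835491931901846), np.float64(170.9537144188649))
('white', 0.045) (np.int64(163), np.float64(0.042485133675914555), np.float64(200.6923276714413))
('yellow', 0.053) (np.int64(53), np.float64(0.038464848945233755), np.float64(167.4266237430602))
('white', 0.053) (np.int64(210), np.float64(0.042564856224134626), np.float64(197.49882339385826))
line (np.int64(29), np.float64(0.028192278707286283), np.float64(175.82589859847664))
```

>>> {"name": "arm_command", "arguments": {"series": "10 0 0 0 0 0 0.04;10 0 0 0 0 0 0.04;10 0 0 0 0 0 0;10 0 0 0 0 0 0"}}

```text
time_s: 9.18
eef_pos: [0.5672, -0.2525, 0.0709]
tool_rot: [3.141, 0.0, 1.925]
contact_force: [-2.4, 1.4, 6.2]
finger_gap: 0.0134
grip_force: 59.2
```

```bash
python3 r.py|grep -E "rot|tor"; python3 m.py pics/w5.png
```

```text
tool_rot [3.14127021e+00 1.20720282e-04 1.92540942e+00]
ft_torque [0.25601035 0.43348865 0.36261462]
('yellow', 0.035) (np.int64(53), np.float64(0.038661215252693025), np.float64(175.38966857112575))
('white', 0.035) (np.int64(116), np.float64(0.04069107044283441), np.float64(205.62350231711446))
('yellow', 0.045) (np.int64(53), np.float64(0.03835166962030657), np.float64(170.78398430484947))
('white', 0.045) (np.int64(163), np.float64(0.04245982431587373), np.float64(200.57625557849266))
('yellow', 0.053) (np.int64(53), np.float64(0.03828387212611167), np.float64(167.06628445573753))
('white', 0.053) (np.int64(213), np.float64(0.04240271588659667), np.float64(197.00783891379612))
line (np.int64(28), np.float64(0.028082223814769148), np.float64(171.44008192735072))
```

>>> {"name": "arm_command", "arguments": {"series": "40 0 0 0 0 0 0;60 0 0 0 0 0 0;85 0 0 0 0 0 0;85 0 0 0 0 0 0;85 0 0 -20 0 0 0;85 0 0 -30 0 0 0;85 0 0 -30 0 0 0;85 0 0 -30 0 0 0;85 0 0 0 0 0 0"}}

```text
time_s: 10.35
eef_pos: [0.5679, -0.2534, 0.1838]
tool_rot: [3.138, 0.003, 1.925]
contact_force: [-0.1, 0.1, -0.7]
finger_gap: 0.0848
grip_force: 0.0
```

```bash
python3 r.py; python3 m.py pics/w6.png; python3 - <<'E'
from h import *
im=cv2.imread("pics/w6.png"); cv2.imwrite("pics/w6c.png",cv2.resize(im[120:240,240:390],(750,600),interpolation=cv2.INTER_CUBIC))
E
```

```text
time_s 10.35
eef_pos [ 0.56793544 -0.25335703  0.1837801 ]
tool_rot [3.13818179e+00 2.53971618e-03 1.92450852e+00]
contact_force [-0.12676253  0.10994784 -0.67113007]
ft_torque [-0.03232842  0.04475838 -0.06679835]
finger_gap 0.0848243534577003
('yellow', 0.035) (np.int64(22), np.float64(0.038404569784953844), np.float64(173.23970072334333))
('white', 0.035) (np.int64(59), np.float64(0.0420572134023162), np.float64(202.84736231907195))
('yellow', 0.045) (np.int64(22), np.float64(0.03824839333210894), np.float64(170.35023668141915))
('white', 0.045) (np.int64(71), np.float64(0.042499421415746995), np.float64(199.735405330134))
('yellow', 0.053) (np.int64(22), np.float64(0.03819374195556555), np.float64(168.02684064452524))
('white', 0.053) (np.int64(86), np.float64(0.04260926472279549), np.float64(197.73559229408247))
line (np.int64(2), np.float64(0.028910609647467972), np.float64(170.77364895088385))
```

View pics/w6c.png

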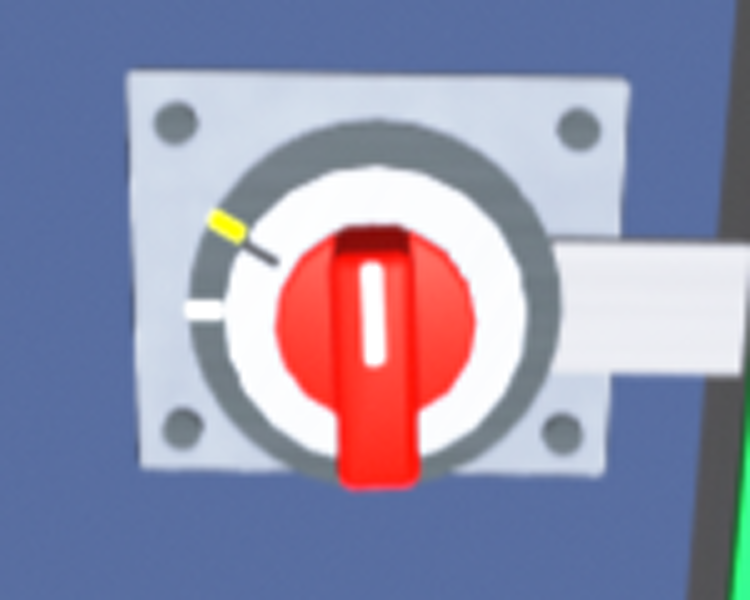

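The collar's black line (245–280, 240–262 in the crop) now meets the yellow mark at (227,227). The gripper is open and clear of everything, so I'm handing in.

```bash
python3 -c "
from station import env
print(env.job_done())"
```

```text
the job is handed in; nothing more can be done
None
```

The red knob's guide is locked: I turned the knob clockwise to the bite and about 29.5° past it (collar line at the yellow mark), then let go; the black knob was not touched, and the job is handed in at about 10.4 s.

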